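# Close up the counter-top showcase

### The arm

A 7-joint arm with a two-finger parallel gripper is mounted at the origin on the work surface. World frame = base frame: x ahead of the robot, y to its left, z up, the work surface at z = 0. Lengths are in m, angles in rad, forces in N, time in s.
With the tool pointing down it reaches from about 0.35 to 0.9 m from the base axis. Payload 19.9 kg.
Tool frame: the origin (TCP) lies on the mounting face of the last link; the fingertips stand 199 mm ahead of it and the grasp point (between the pads) lies 180 mm ahead of it (robot.tcp_to_tips is the distance from the TCP to the fingertips, in m); z points along the fingers, y is the line along which they close (so a half turn about z gives the same grasp; the last joint's range is limited). The gripper opens to 94 mm and grips with 3 to 60 N. Pads are 16 mm wide; open, the fingers measure 119 mm over their backs; the gripper's body (75 mm by 177 mm) begins 78 mm behind the grasp point.
Start: joints at [1.087, 0.417, -0.01, 1.614, 0.005, 1.111, -0.053], TCP at [0.268, -0.565, 0.405] pointing down, gripper open.
Joint ranges: [-2.81, 2.81], [-0.39, 2.02], [-1.27, 1.25], [0.06, 2.57], [-1.19, 4.33], [0.19, 2], [-2.82, 2.82]. Speed limits (rad/s): [1.89, 1.89, 2.39, 2.39, 3.01, 3.01, 3.01].

### API

Orientations are given as [roll, pitch, yaw] about the fixed x, y, z axes, in that order (R = Rz(yaw) Ry(pitch) Rx(roll)).
In Python, from station import monitor, optics, job, robot gives the robot as it stands. The module is installed in compiled form; this text tells all that it offers.
- The arm moves only by the tool arm_command, never from a script. Its argument "rows" is a list of rows, each an object of numbers: "gripper": the opening, from 0 (shut) to 1 (fully open); "x", "y", "z": the shift along the world's x, y, z scaled (see below); "rx", "ry", "rz": the turn, a rotation vector about the world's x, y, z scaled (see below). A call has 1 to 8 rows; each row is the pose to reach, as a shift and turn from the pose commanded when the call began, turning the shorter way round; what a row does not reach only later rows make up. The controller multiplies each number of a shift by 0.2 m and each number of a turn by 360 degrees. A row lasts 1/12 s, in which the tool goes at most 41.7 mm and 7.16 degrees, less where a joint would pass 70% of its speed; a pose out of reach is approached as far as the arm can. A call with a number of a shift or a turn outside -1 to 1 is refused whole. A call with a gripper value outside its range is refused whole. The fingers move at their own pace and stop on an object; "grip_force" is the grip in N (left out, the last holds). Time passes only in rows, so rows that repeat a pose let the fingers close. It gives the time, the measured TCP pose, the force, the opening and the grip force at its end, in the units of the state.
- monitor.read_state(): the state, without advancing time (a new reading comes with each control period).
- optics.get_image(name): name is "scene" or "side" or "wrist"; returns a dict with "frame" (400x640x3 uint8, red, green, blue), "range_z" (400x640 float32, m along the optical axis (not along the pixel's ray), 0 where there is no reading), "mtx" (3x3 intrinsics, pixels), "rvec" (rotation vector, rad) and "tvec" (3), from world to camera coordinates, as OpenCV has them; the wrist camera has in their place "mount" (4x4, takes a point from camera to tool coordinates, whose origin is the TCP and whose axes are the flange's). Camera axes: x right, y down, z forward; pixel columns grow to the right and rows downward; lengths in m; the calibration is good to about 2 mm. A picture is of the moment at which its call begins: read the wrist's pose just before it.
- job.job_done(): hands the job in; it is judged then, once.
The state is a dict: "t": time; "joint_pos": joint angles; "dq": joint speeds; "tau": joint torques, N m; "ee_pos": TCP position; "eef_rot": TCP orientation; "contact_force": force on the tool from outside, world axes, zero at the start; "wrist_torque": the same for the moment, N m; "width": finger opening in m; "grasp_force": force on a finger pad.
Only numpy, scipy, OpenCV 4.12 (cv2) and the standard library are available. Lean on these libraries where they do the work, as an engineer would, in place of code of your own. Each camera call takes 0.05 s, during which the arm holds its last target. There are 200 camera calls.

### The job

Close up the showcase for the night: push both of its open drawers fully home and swing its raised glass lid all the way down, in whichever order you like. Do it with the fingertips only, grasping and lifting nothing; ease the lid down without slamming it, never raise it or pull a drawer further out, and leave the tins, the mug and the book standing where they are.

Things in the scene. Friction and masses are not known exactly. Their poses are not given: they have to be found in the camera images.
- showcase: Wooden collector's case fixed to the counter, 200 mm deep (x), 320 wide (y), 100 high without the lid. Origin: centre of its underside, on the counter; x points from drawer side to hinge side, y left, z up. Two drawers side by side low in its -x face; the glazed lid covers the top. Turned by up to 0.25 rad.
- drawer_left (a joint): How far the left drawer (+y half of the showcase) stands out, m: 0 is shut, grows as it comes out towards the case's -x; starts 0.03 to 0.07, stop at 0.13. Slides with about 1.5 N friction plus light damping (6 N s/m) and stays where it is left.
- drawer_right (a joint): The same for the right drawer (-y half).
- drawer_left_front (a point): Centre of the left drawer's flat dark front, on its outer (-x) surface; moves with the drawer. The front is 152 mm wide (case y), its edges 9 and 55 mm above the counter, 12 mm thick; shut, this point is at case x -0.112, y 0.079, z 0.032. A brass knob, 16 mm diameter, stands 18 mm out here; the rest is flat.
- drawer_right_front (a point): The same for the right drawer; when shut at case x = -0.112, y = -0.079, z = 0.032.
- lid (a joint): Lid angle, rad: 0 is shut (lying flat on the case), grows as the lid opens upward; starts 0.7 to 1.1, stop at 1.4. Stiff friction hinge (0.65 N m; lid 0.42 kg): the lid stays where it is left at any angle and takes about 1 to 4 N at the front rail to push down; it does not spring back.
- lid_hinge (a point): Middle of the lid's hinge line, at case x = 0.1, y = 0, z = 0.1, on the upper far (+x) edge of the case; the hinge line runs along case y.
- lid_rail (a point): Middle of the lid's 35 mm wide wooden front rail, on its upper surface; moves with the lid. Lid: 320 mm wide, 200 mm from hinge to free edge, 14 mm thick, a clear pane in a wood frame. This point is 182.5 mm from the hinge line along the lid, 14 mm over its lower surface (which holds the hinge line). Shut: case x -0.0825, y 0, z 0.114. Axes: x to the hinge, z out of the upper surface.
- red_tin: Loose red tin, 66 mm diameter, 95 mm high, standing beside the showcase; origin at the centre of its underside.
- green_tin: Loose green tin, 64 mm diameter, 85 mm high, standing beside the showcase; origin at the centre of its underside.
- mug: Loose blue mug, 76 mm diameter, 90 mm high, with a handle on its +y side, standing beside the showcase; origin at the centre of its underside.
- book: Loose red book lying flat, 120 by 170 by 30 mm, beside the showcase; origin at the centre of its underside.
Not all that is in view belongs to the job. What is meant by the mug is not orange, and is the larger of those in its own colour.

How it is judged:
By the outcome, as a careful person would: the job done as asked, in the order asked, and still so for the second after the job is handed in, with the robot touching nothing.
It also fails if it takes over 59 s, if anything falls off the work surface, if the arm or the gripper's body presses on something with over 40 N, if the wrist force passes 120 N, or if a joint passes its speed limit or range.

## Working session

There is one attempt and no reset: what is moved stays moved. The work goes in short steps, Python scripts to look and compute and a tool call to move; the robot and the scene stay as the last step left them, time stands still between calls to the robot, and variables do not carry over. Pictures are saved under pics/ and viewed, at most 10 in all, crops included, and the job is handed in when it is done.

Besides the shell and the picture viewer there is one more tool, called after "Call:" as name([rows], argument=value, ...), one row to a line, values as JSON. arm_command: Moves the arm, as the interface text tells. Shifts and turns lie within -1 to 1; 1 stands for 0.2 m of shift or 360 degrees of turn. Its arguments: {"type":"object","properties":{"rows":{"type":"array"},"grip_force":{"type":"number"}},"required":["rows"]}

```bash
mkdir -p pics
cat > h.py <<'E'
from station import monitor, optics, job, robot
import numpy as np, cv2
def cam(n):
    im=optics.get_image(n); return im
def world(im,pts=None):
    K=im["mtx"];R=cv2.Rodrigues(np.array(im["rvec"],float))[0];t=np.array(im["tvec"],float).ravel()
    z=im["range_z"]; v,u=np.mgrid[:z.shape[0],:z.shape[1]]
    c=np.stack([(u-K[0,2])/K[0,0]*z,(v-K[1,2])/K[1,1]*z,z],-1)
    w=(c-t)@R; w[z==0]=np.nan
    return w
E
python3 - <<'E'
from h import *
for n in("scene","side"):
    im=cam(n); cv2.imwrite(f"pics/{n}1.png",im["frame"][:,:,::-1]); np.savez(f"{n}1.npz",**im)
    R=cv2.Rodrigues(np.array(im["rvec"],float))[0]; print(n,-R.T@np.array(im["tvec"]).ravel(),R[2])
s=monitor.read_state();print(s)
E
```

```text
scene [ 0.42000987 -0.65497039  1.60073661] [ 0.09411555  0.35476142 -0.93020782]
side [0.09441039 1.0913843  1.10713816] [ 0.30167081 -0.72637882 -0.61755043]
{'t': 0.1, 'joint_pos': array([ 1.08648988,  0.41786709, -0.01032742,  1.61410685,  0.00468973,
        1.11068445, -0.0529889 ]), 'dq': array([ 0.00016129, -0.00154615,  0.0008198 , -0.00223288, -0.00156283,
       -0.00026002,  0.00057465]), 'tau': array([ 1.04072482e-03, -8.52576327e+01,  6.40037544e-01, -4.26688063e+01,
       -4.88755200e-02,  1.64883875e-02,  1.10659955e-04]), 'ee_pos': array([ 0.26776324, -0.56460064,  0.40412006]), 'eef_rot': array([-3.14055299e+00,  6.40623232e-05,  4.42843295e-01]), 'contact_force': array([ 0.09357821,  1.04972795, -0.11944605]), 'wrist_torque': array([-0.03248503,  0.0183685 , -0.00638892]), 'grasp_force': 0.0, 'width': 0.09411663012599822}
```

View pics/scene1.png

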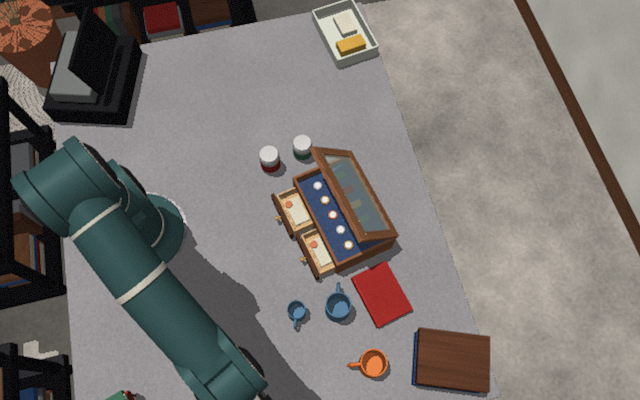

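View pics/side1.png

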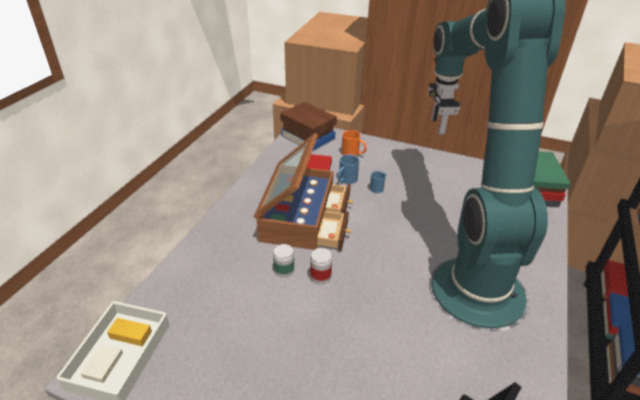

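The scene view shows the case at about (345,215), with its left drawer at (295,208), right drawer at (318,252), and the lid raised towards the hinge on the right. There are three mugs: large blue (338,306), small blue (297,311) and orange (373,363). The mug meant is the large blue one at (338,306), since it isn't orange and is the larger of the two blues. The tins are at (270,158) red and (302,147) green, and the book at (382,293). The side view agrees. I'll enlarge both.

Run:
```python
from h import *
for n,(x0,y0,w,h) in dict(scene=(250,130,170,200),side=(245,130,150,160)).items():
    d=np.load(f"{n}1.npz"); c=d["frame"][y0:y0+h,x0:x0+w,::-1]
    k=3 if n=="scene" else 3.75
    cv2.imwrite(f"pics/{n}1c.png",cv2.resize(c,None,fx=k,fy=k,interpolation=cv2.INTER_CUBIC))
d=np.load("scene1.npz"); W=world(d)
for p in [(270,152),(302,140),(338,296),(297,303),(382,293),(295,208),(318,252),(345,240),(370,200),(333,215),(280,225),(350,210)]:
    print(p,W[p[1],p[0]].round(3))
# grid of lid region
hsv=cv2.cvtColor(d["frame"],cv2.COLOR_RGB2HSV)
for name,lo,hi,zr in [("blue",(95,60,40),(120,255,255),None),("red",(170,120,60),(180,255,255),None),("red0",(0,180,60),(5,255,255),None)]:
    m=cv2.inRange(hsv,lo,hi); n_,l,st,c=cv2.connectedComponentsWithStats(m)
    for i in range(1,n_):
        if st[i,4]>40 and 240<c[i][0]<430 and 120<c[i][1]<340:
            P=W[l==i]; print(name,c[i].round(),st[i,4],np.nanmin(P,0).round(3),np.nanmax(P,0).round(3))
```

```text
(270, 152) [0.463 0.136 0.097]
(302, 140) [0.574 0.154 0.096]
(338, 296) [ 0.562 -0.361  0.039]
(297, 303) [ 0.437 -0.349  0.026]
(382, 293) [ 0.695 -0.382  0.029]
(295, 208) [ 0.501 -0.044  0.02 ]
(318, 252) [ 0.538 -0.207  0.022]
(345, 240) [ 0.624 -0.205  0.073]
(370, 200) [ 0.723 -0.118  0.136]
(333, 215) [ 0.609 -0.116  0.073]
(280, 225) [ 0.441 -0.081 -0.002]
(350, 210) [ 0.639 -0.17   0.236]
blue [331. 218.] 1997 [ 0.529 -0.272  0.058] [0.731 0.04  0.105]
blue [338. 305.] 643 [ 0.513 -0.43  -0.006] [ 0.598 -0.328  0.104]
blue [296. 311.] 332 [ 0.403 -0.421 -0.006] [ 0.457 -0.345  0.073]
red0 [270. 168.] 46 [0.429 0.1   0.02 ] [0.477 0.114 0.055]
red0 [381. 294.] 2161 [ 0.617 -0.475 -0.004] [ 0.768 -0.289  0.048]
```

View pics/scene1c.png

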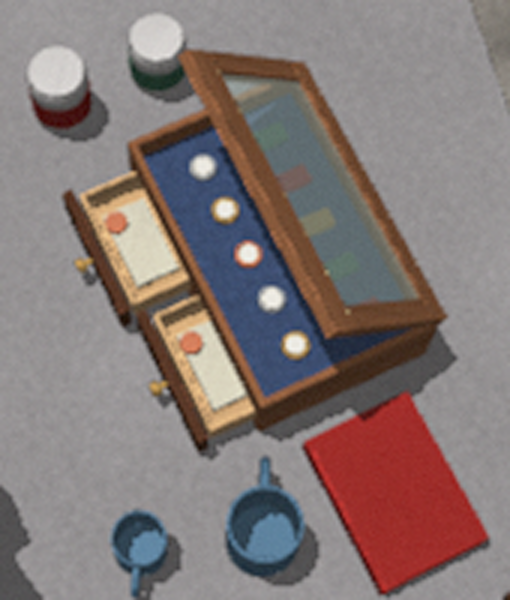

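View pics/side1c.png

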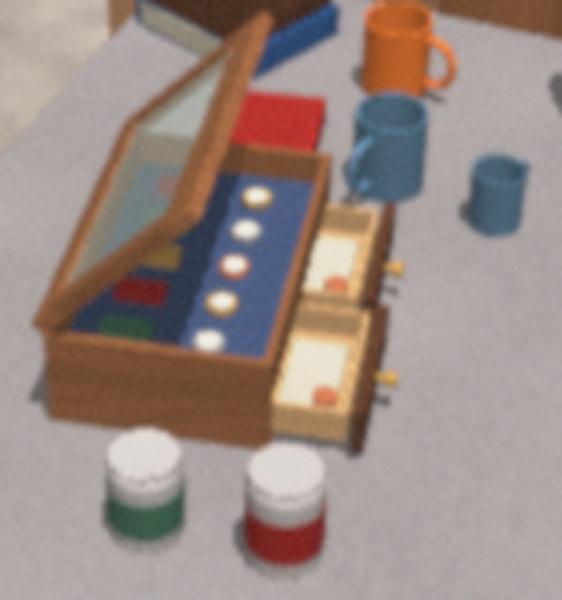

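The crops confirm the large blue mug (larger rim than the small blue one, handle towards the case). In the scene crop, the case's front rim runs (130,145)→(257,405), the lid's free edge (182,52)→(330,333), and the drawer fronts (65,192)→(122,318) and (140,315)→(197,440).

```bash
cat >> h.py <<'E'
def ray(d,p,z):
    R=cv2.Rodrigues(np.array(d["rvec"],float))[0];t=np.array(d["tvec"],float).ravel();C=-R.T@t
    r=R.T@np.linalg.inv(d["mtx"])@np.array([p[0],p[1],1.]); return C+r*(z-C[2])/r[2]
def tri(d1,p1,d2,p2):
    P=[d["mtx"]@np.c_[cv2.Rodrigues(np.array(d["rvec"],float))[0],np.array(d["tvec"],float).ravel()] for d in(d1,d2)]
    X=cv2.triangulatePoints(P[0],P[1],np.array(p1,float),np.array(p2,float)).ravel();return X[:3]/X[3]
E
python3 - <<'E'
from h import *
d=np.load("scene1.npz"); s=np.load("side1.npz"); W=world(d); Ws=world(s)
A=lambda x,y:(x/3+250-.33,y/3+130-.33); B=lambda x,y:(x/3.75+245-.37,y/3.75+130-.37)
FL=ray(d,A(130,145),.1);FR=ray(d,A(257,405),.1);HR=ray(d,A(443,318),.107)
print("FL",FL,"FR",FR,"HR",HR,np.linalg.norm(FL-FR))
f=FL-FR;yaw=np.arctan2(-f[0],f[1]);print("yaw",yaw)
sFR=ray(s,B(328,157),.1);sFL=ray(s,B(272,360),.1);sHL=ray(s,B(48,330),.1);print("side",sFL,sFR,sHL, np.arctan2(-(sFL-sFR)[0],(sFL-sFR)[1]))
print("tri FL",tri(d,A(130,145),s,B(272,360)),"FR",tri(d,A(257,405),s,B(328,157)),"lidfreeR",tri(d,A(330,333),s,B(268,15)))
for n,p in [("L",((65,192),(122,318))),("R",((140,315),(197,440)))]:
    print(n,[ray(d,A(*q),.055).round(4) for q in p])
# depth in case frame
ey=f/np.linalg.norm(f);ey[2]=0;ex=np.array([ey[1],-ey[0],0])
O=(FL+FR)/2+.1*ex; O[2]=0; print("O",O)
for nm,w in(("scene",W),("side",Ws)):
    q=(w-O).reshape(-1,3); q=np.c_[q@ex,q@ey,q[:,2]]
    q=q[(abs(q[:,0])<.25)&(abs(q[:,1])<.25)]
    print(nm)
    for y0 in(.079,-.079):
        k=q[(abs(q[:,1]-y0)<.06)&(abs(q[:,1]-y0)>.015)&(q[:,2]>.015)&(q[:,2]<.07)&(q[:,0]<-.1)]
        print(y0,len(k),np.percentile(k[:,0],[1,3,5,10,20]).round(3))
    k=q[(q[:,2]>.12)&(abs(q[:,1])<.14)]
    # lid profile: max z by x bin
    for x in np.arange(-.06,.11,.02):
        m=k[abs(k[:,0]-x)<.004]
        if len(m)>5: print(round(x,2),len(m),np.percentile(m[:,2],[50,90]).round(3))
    top=k[k[:,2]>np.percentile(k[:,2],95)];print("top",np.median(top,0).round(3),np.ptp(top[:,1]))
E
```

```text
FL [0.51439601 0.02630286 0.1       ] FR [ 0.57251691 -0.27960533  0.1       ] HR [ 0.77679721 -0.23965796  0.107     ] 0.3113805685728659
yaw 0.1877567037109599
side [0.51156047 0.02315702 0.1       ] [ 0.5743679  -0.27595557  0.1       ] [0.7033772  0.06324431 0.1       ] 0.20697227371704402
tri FL [0.51275225 0.02505931 0.10170076] FR [ 0.57390331 -0.27877713  0.09793429] lidfreeR [ 0.63800354 -0.26815486  0.24879993]
L [array([0.4369, 0.0096, 0.055 ]), array([ 0.4644, -0.144 ,  0.055 ])]
R [array([ 0.4833, -0.1454,  0.055 ]), array([ 0.5089, -0.2888,  0.055 ])]
O [ 0.641699   -0.10798568  0.        ]
scene
0.079 610 [-0.183 -0.183 -0.183 -0.18  -0.172]
-0.079 552 [-0.167 -0.166 -0.166 -0.164 -0.158]
-0.04 129 [0.247 0.251]
-0.02 193 [0.244 0.249]
0.0 177 [0.217 0.221]
0.02 175 [0.197 0.202]
0.04 170 [0.176 0.181]
0.06 166 [0.156 0.161]
0.08 152 [0.135 0.141]
0.1 86 [0.122 0.126]
top [-0.031  0.002  0.254] 0.2693650821881556
side
0.079 366 [-0.185 -0.185 -0.184 -0.182 -0.176]
-0.079 244 [-0.168 -0.168 -0.167 -0.166 -0.161]
-0.04 95 [0.245 0.248]
-0.02 78 [0.239 0.243]
0.0 76 [0.213 0.217]
0.02 70 [0.194 0.197]
0.04 67 [0.171 0.176]
0.06 72 [0.15  0.155]
0.08 71 [0.131 0.134]
0.1 7 [0.121 0.122]
top [-0.032  0.011  0.251] 0.2747040711548068
```

Call:
arm_command([
  {"gripper": 0.5, "x": 0.05, "y": 0.2, "rz": -0.01},
  {"gripper": 0.5, "x": 0.1, "y": 0.4, "rz": -0.02},
  {"gripper": 0.5, "x": 0.15, "y": 0.6, "rz": -0.03},
  {"gripper": 0.5, "x": 0.2, "y": 0.8, "rz": -0.04},
  {"gripper": 0.5, "x": 0.25, "y": 1, "rz": -0.0403},
  {"gripper": 0.5, "x": 0.25, "y": 1, "rz": -0.0403},
])

```text
schema error: expected keys gripper, x, y, z, rx, ry, rz
```

Call:
arm_command([
  {"gripper": 0.5, "x": 0.05, "y": 0.2},
  {"gripper": 0.5, "x": 0.1, "y": 0.4},
  {"gripper": 0.5, "x": 0.15, "y": 0.6},
  {"gripper": 0.5, "x": 0.2, "y": 0.8},
  {"gripper": 0.5, "x": 0.25, "y": 1},
  {"gripper": 0.5, "x": 0.25, "y": 1},
])

```text
schema error: expected keys gripper, x, y, z, rx, ry, rz
```

Call:
arm_command([
  {"gripper": 0.5, "x": 0.1, "y": 0.2},
  {"gripper": 0.5, "x": 0.19, "y": 0.4},
  {"gripper": 0.5, "x": 0.19, "y": 0.46},
  {"gripper": 0.5, "x": 0.19, "y": 0.46},
  {"gripper": 0.5, "x": 0.19, "y": 0.46},
])

```text
schema error: expected keys gripper, x, y, z, rx, ry, rz
```

Call:
arm_command([
  {"gripper": 0.5, "x": 0.05, "y": 0.2, "z": 0, "rx": 0, "ry": 0, "rz": -0.01},
  {"gripper": 0.5, "x": 0.1, "y": 0.4, "z": 0, "rx": 0, "ry": 0, "rz": -0.02},
  {"gripper": 0.5, "x": 0.15, "y": 0.6, "z": 0, "rx": 0, "ry": 0, "rz": -0.03},
  {"gripper": 0.5, "x": 0.2, "y": 0.8, "z": 0, "rx": 0, "ry": 0, "rz": -0.0403},
  {"gripper": 0.5, "x": 0.25, "y": 1, "z": 0, "rx": 0, "ry": 0, "rz": -0.0403},
  {"gripper": 0.5, "x": 0.25, "y": 1, "z": 0, "rx": 0, "ry": 0, "rz": -0.0403},
  {"gripper": 0.5, "x": 0.25, "y": 1, "z": 0, "rx": 0, "ry": 0, "rz": -0.0403},
])

```text
t: 0.68
ee_pos: [0.3184, -0.363, 0.4049]
eef_rot: [3.141, -0.0, 0.193]
contact_force: [-0.4, -0.1, -0.3]
width: 0.0508
grasp_force: 0.0
```

Call:
arm_command([
  {"gripper": 0.5, "x": 0.05, "y": 0.2, "z": 0, "rx": 0, "ry": 0, "rz": 0},
  {"gripper": 0.5, "x": 0.1, "y": 0.4, "z": 0, "rx": 0, "ry": 0, "rz": 0},
  {"gripper": 0.5, "x": 0.15, "y": 0.6, "z": 0, "rx": 0, "ry": 0, "rz": 0},
  {"gripper": 0.5, "x": 0.2, "y": 0.8, "z": 0, "rx": 0, "ry": 0, "rz": 0},
  {"gripper": 0.5, "x": 0.25, "y": 1, "z": 0, "rx": 0, "ry": 0, "rz": 0},
  {"gripper": 0.5, "x": 0.25, "y": 1, "z": 0, "rx": 0, "ry": 0, "rz": 0},
  {"gripper": 0.5, "x": 0.25, "y": 1, "z": 0, "rx": 0, "ry": 0, "rz": 0},
])

```text
t: 1.27
ee_pos: [0.3683, -0.1641, 0.4048]
eef_rot: [3.142, -0.0, 0.192]
contact_force: [0.1, -0.7, 0.2]
width: 0.0469
grasp_force: 0.0
```

Call:
arm_command([
  {"gripper": 0.5, "x": 0.1, "y": 0.2, "z": 0, "rx": 0, "ry": 0, "rz": 0},
  {"gripper": 0.5, "x": 0.19, "y": 0.46, "z": 0, "rx": 0, "ry": 0, "rz": 0},
  {"gripper": 0.5, "x": 0.19, "y": 0.46, "z": 0, "rx": 0, "ry": 0, "rz": 0},
  {"gripper": 0.5, "x": 0.19, "y": 0.46, "z": 0, "rx": 0, "ry": 0, "rz": 0},
  {"gripper": 0.5, "x": 0.19, "y": 0.46, "z": 0, "rx": 0, "ry": 0, "rz": 0},
])

```text
t: 1.68
ee_pos: [0.4061, -0.0737, 0.4045]
eef_rot: [-3.141, 0.0, 0.189]
contact_force: [-1.1, -0.5, -0.2]
width: 0.0473
grasp_force: 0.0
```

Call:
arm_command([
  {"gripper": 0.5, "x": 0, "y": 0, "z": -0.2, "rx": 0, "ry": 0, "rz": 0},
  {"gripper": 0.5, "x": 0, "y": 0, "z": -0.4, "rx": 0, "ry": 0, "rz": 0},
  {"gripper": 0.5, "x": 0, "y": 0, "z": -0.6, "rx": 0, "ry": 0, "rz": 0},
  {"gripper": 0.5, "x": 0, "y": 0, "z": -0.75, "rx": 0, "ry": 0, "rz": 0},
  {"gripper": 0.5, "x": 0, "y": 0, "z": -0.86, "rx": 0, "ry": 0, "rz": 0},
  {"gripper": 0.5, "x": 0, "y": 0, "z": -0.86, "rx": 0, "ry": 0, "rz": 0},
  {"gripper": 0.5, "x": 0, "y": 0, "z": -0.86, "rx": 0, "ry": 0, "rz": 0},
])

```text
t: 2.27
ee_pos: [0.4056, -0.074, 0.2323]
eef_rot: [-3.141, 0.002, 0.188]
contact_force: [0.3, -0.1, 1.1]
width: 0.047
grasp_force: 0.0
```

Run:
```python
from h import *
im=cam("side"); c=im["frame"][110:290,225:425,::-1]
cv2.imwrite("pics/s2.png",cv2.resize(c,None,fx=3.3,fy=3.3,interpolation=cv2.INTER_CUBIC))
```

```text
(no output)
```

View pics/s2.png

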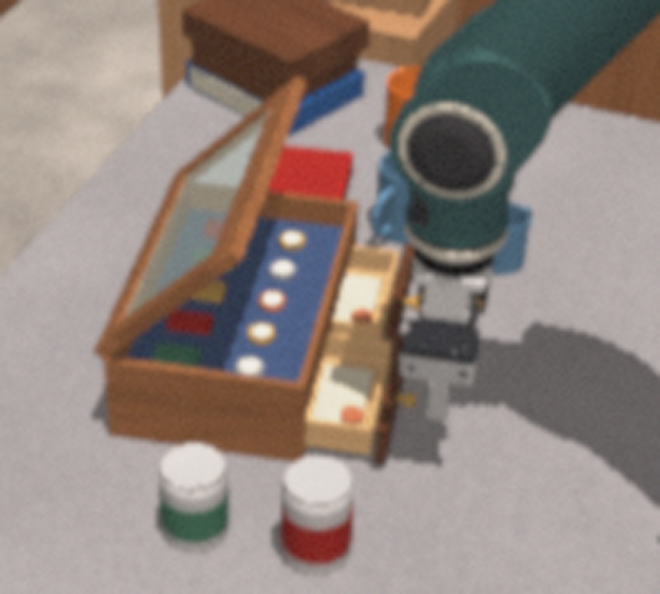

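The fingers hang at about (437,400) in the crop, just in front of the left knob (405,398) and clear of the tins and lid. I'll push along case +x.

Call:
arm_command([
  {"gripper": 0.5, "x": 0.04, "y": 0.0077, "z": 0, "rx": 0, "ry": 0, "rz": 0},
  {"gripper": 0.5, "x": 0.08, "y": 0.0154, "z": 0, "rx": 0, "ry": 0, "rz": 0},
  {"gripper": 0.5, "x": 0.12, "y": 0.023, "z": 0, "rx": 0, "ry": 0, "rz": 0},
  {"gripper": 0.5, "x": 0.15, "y": 0.029, "z": 0, "rx": 0, "ry": 0, "rz": 0},
  {"gripper": 0.5, "x": 0.18, "y": 0.035, "z": 0, "rx": 0, "ry": 0, "rz": 0},
  {"gripper": 0.5, "x": 0.21, "y": 0.0405, "z": 0, "rx": 0, "ry": 0, "rz": 0},
  {"gripper": 0.5, "x": 0.24, "y": 0.046, "z": 0, "rx": 0, "ry": 0, "rz": 0},
])

```text
t: 2.9
ee_pos: [0.4543, -0.0633, 0.2326]
eef_rot: [-3.141, 0.0, 0.19]
contact_force: [-2.4, -0.5, 1.0]
width: 0.0472
grasp_force: 1.0
```

Call:
arm_command([
  {"gripper": 0.5, "x": 0.03, "y": 0.0058, "z": 0, "rx": 0, "ry": 0, "rz": 0},
  {"gripper": 0.5, "x": 0.06, "y": 0.0115, "z": 0, "rx": 0, "ry": 0, "rz": 0},
  {"gripper": 0.5, "x": 0.09, "y": 0.0173, "z": 0, "rx": 0, "ry": 0, "rz": 0},
  {"gripper": 0.5, "x": 0.12, "y": 0.023, "z": 0, "rx": 0, "ry": 0, "rz": 0},
  {"gripper": 0.5, "x": 0.15, "y": 0.029, "z": 0, "rx": 0, "ry": 0, "rz": 0},
  {"gripper": 0.5, "x": 0.18, "y": 0.035, "z": 0, "rx": 0, "ry": 0, "rz": 0},
  {"gripper": 0.5, "x": 0.2, "y": 0.0385, "z": 0, "rx": 0, "ry": 0, "rz": 0},
])

```text
t: 3.48
ee_pos: [0.4945, -0.0556, 0.2326]
eef_rot: [-3.141, -0.0, 0.19]
contact_force: [-2.7, 0.4, 0.6]
width: 0.0469
grasp_force: 0.9
```

Call:
arm_command([
  {"gripper": 0.5, "x": 0.015, "y": 0.0029, "z": 0, "rx": 0, "ry": 0, "rz": 0},
  {"gripper": 0.5, "x": 0.025, "y": 0.0048, "z": 0, "rx": 0, "ry": 0, "rz": 0},
  {"gripper": 0.5, "x": 0.035, "y": 0.0067, "z": 0, "rx": 0, "ry": 0, "rz": 0},
  {"gripper": 0.5, "x": 0.045, "y": 0.0087, "z": 0, "rx": 0, "ry": 0, "rz": 0},
  {"gripper": 0.5, "x": 0.05, "y": 0.0096, "z": 0, "rx": 0, "ry": 0, "rz": 0},
])

```text
t: 3.9
ee_pos: [0.504, -0.0539, 0.2327]
eef_rot: [-3.142, -0.0, 0.19]
contact_force: [-2.2, 1.5, -0.6]
width: 0.0471
grasp_force: 0.8
```

Call:
arm_command([
  {"gripper": 0.5, "x": 0.01, "y": 0.0019, "z": 0, "rx": 0, "ry": 0, "rz": 0},
  {"gripper": 0.5, "x": 0.018, "y": 0.0035, "z": 0, "rx": 0, "ry": 0, "rz": 0},
  {"gripper": 0.5, "x": 0.026, "y": 0.005, "z": 0, "rx": 0, "ry": 0, "rz": 0},
  {"gripper": 0.5, "x": 0.026, "y": 0.005, "z": 0, "rx": 0, "ry": 0, "rz": 0},
])

```text
t: 4.23
ee_pos: [0.5076, -0.0533, 0.2322]
eef_rot: [-3.141, 0.005, 0.19]
contact_force: [-16.9, -3.9, 12.5]
width: 0.0469
grasp_force: 8.8
```

Call:
arm_command([
  {"gripper": 0.5, "x": -0.08, "y": -0.0154, "z": 0, "rx": 0, "ry": 0, "rz": 0},
  {"gripper": 0.5, "x": -0.2, "y": -0.0385, "z": 0, "rx": 0, "ry": 0, "rz": 0},
  {"gripper": 0.5, "x": -0.34, "y": -0.065, "z": 0, "rx": 0, "ry": 0, "rz": 0},
  {"gripper": 0.5, "x": -0.47, "y": -0.09, "z": 0, "rx": 0, "ry": 0, "rz": 0},
  {"gripper": 0.5, "x": -0.47, "y": -0.09, "z": 0, "rx": 0, "ry": 0, "rz": 0},
  {"gripper": 0.5, "x": -0.47, "y": -0.09, "z": 0, "rx": 0, "ry": 0, "rz": 0},
])

```text
t: 4.73
ee_pos: [0.4146, -0.0713, 0.233]
eef_rot: [3.141, -0.001, 0.189]
contact_force: [0.8, -0.4, 0.5]
width: 0.047
grasp_force: 0.0
```

Call:
arm_command([
  {"gripper": 0.5, "x": 0.03, "y": -0.16, "z": 0, "rx": 0, "ry": 0, "rz": 0},
  {"gripper": 0.5, "x": 0.06, "y": -0.32, "z": 0, "rx": 0, "ry": 0, "rz": 0},
  {"gripper": 0.5, "x": 0.09, "y": -0.48, "z": 0, "rx": 0, "ry": 0, "rz": 0},
  {"gripper": 0.5, "x": 0.12, "y": -0.64, "z": 0, "rx": 0, "ry": 0, "rz": 0},
  {"gripper": 0.5, "x": 0.15, "y": -0.775, "z": 0, "rx": 0, "ry": 0, "rz": 0},
  {"gripper": 0.5, "x": 0.15, "y": -0.775, "z": 0, "rx": 0, "ry": 0, "rz": 0},
  {"gripper": 0.5, "x": 0.15, "y": -0.775, "z": 0, "rx": 0, "ry": 0, "rz": 0},
])

```text
t: 5.32
ee_pos: [0.4458, -0.2272, 0.2325]
eef_rot: [3.141, -0.001, 0.187]
contact_force: [1.0, 1.5, 0.5]
width: 0.0469
grasp_force: 0.0
```

Run:
```python
from h import *
im=cam("side"); c=im["frame"][110:290,225:425,::-1]
cv2.imwrite("pics/s3.png",cv2.resize(c,None,fx=3.3,fy=3.3,interpolation=cv2.INTER_CUBIC))
```

```text
(no output)
```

View pics/s3.png

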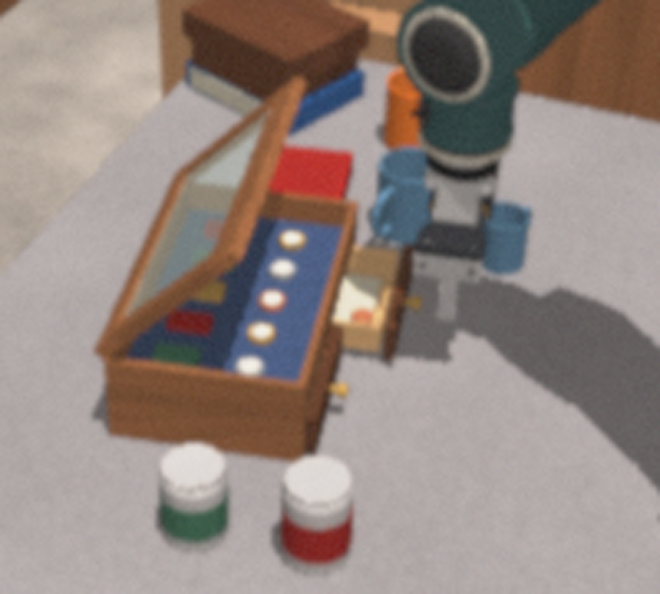

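The left drawer is shut (its knob is now at (340,390)). The fingers at (450,300) are in front of the right knob (413,302).

Call:
arm_command([
  {"gripper": 0.5, "x": 0.03, "y": 0.0058, "z": 0, "rx": 0, "ry": 0, "rz": 0},
  {"gripper": 0.5, "x": 0.06, "y": 0.0115, "z": 0, "rx": 0, "ry": 0, "rz": 0},
  {"gripper": 0.5, "x": 0.09, "y": 0.0173, "z": 0, "rx": 0, "ry": 0, "rz": 0},
  {"gripper": 0.5, "x": 0.12, "y": 0.023, "z": 0, "rx": 0, "ry": 0, "rz": 0},
  {"gripper": 0.5, "x": 0.15, "y": 0.029, "z": 0, "rx": 0, "ry": 0, "rz": 0},
  {"gripper": 0.5, "x": 0.18, "y": 0.035, "z": 0, "rx": 0, "ry": 0, "rz": 0},
  {"gripper": 0.5, "x": 0.21, "y": 0.0405, "z": 0, "rx": 0, "ry": 0, "rz": 0},
])

```text
t: 5.95
ee_pos: [0.4876, -0.2175, 0.2326]
eef_rot: [-3.141, 0.0, 0.19]
contact_force: [-2.4, 1.0, 1.3]
width: 0.0472
grasp_force: 0.8
```

Call:
arm_command([
  {"gripper": 0.5, "x": 0.03, "y": 0.0058, "z": 0, "rx": 0, "ry": 0, "rz": 0},
  {"gripper": 0.5, "x": 0.06, "y": 0.0115, "z": 0, "rx": 0, "ry": 0, "rz": 0},
  {"gripper": 0.5, "x": 0.09, "y": 0.0173, "z": 0, "rx": 0, "ry": 0, "rz": 0},
  {"gripper": 0.5, "x": 0.12, "y": 0.023, "z": 0, "rx": 0, "ry": 0, "rz": 0},
  {"gripper": 0.5, "x": 0.15, "y": 0.029, "z": 0, "rx": 0, "ry": 0, "rz": 0},
  {"gripper": 0.5, "x": 0.17, "y": 0.033, "z": 0, "rx": 0, "ry": 0, "rz": 0},
  {"gripper": 0.5, "x": 0.19, "y": 0.0365, "z": 0, "rx": 0, "ry": 0, "rz": 0},
])

```text
t: 6.53
ee_pos: [0.5254, -0.2104, 0.2326]
eef_rot: [-3.141, 0.0, 0.19]
contact_force: [-2.1, 0.8, 0.5]
width: 0.0472
grasp_force: 0.9
```

Call:
arm_command([
  {"gripper": 0.5, "x": 0.015, "y": 0.0029, "z": 0, "rx": 0, "ry": 0, "rz": 0},
  {"gripper": 0.5, "x": 0.025, "y": 0.0048, "z": 0, "rx": 0, "ry": 0, "rz": 0},
  {"gripper": 0.5, "x": 0.035, "y": 0.0067, "z": 0, "rx": 0, "ry": 0, "rz": 0},
  {"gripper": 0.5, "x": 0.035, "y": 0.0067, "z": 0, "rx": 0, "ry": 0, "rz": 0},
])

```text
t: 6.87
ee_pos: [0.5323, -0.2092, 0.2327]
eef_rot: [3.141, -0.0, 0.19]
contact_force: [1.1, 0.5, 0.5]
width: 0.047
grasp_force: 0.0
```

Call:
arm_command([
  {"gripper": 0.5, "x": 0.01, "y": 0.0019, "z": 0, "rx": 0, "ry": 0, "rz": 0},
  {"gripper": 0.5, "x": 0.02, "y": 0.0038, "z": 0, "rx": 0, "ry": 0, "rz": 0},
  {"gripper": 0.5, "x": 0.028, "y": 0.0054, "z": 0, "rx": 0, "ry": 0, "rz": 0},
  {"gripper": 0.5, "x": 0.028, "y": 0.0054, "z": 0, "rx": 0, "ry": 0, "rz": 0},
])

```text
t: 7.2
ee_pos: [0.5378, -0.2081, 0.2327]
eef_rot: [3.141, -0.0, 0.19]
contact_force: [-0.6, 1.1, 0.4]
width: 0.0469
grasp_force: 0.1
```

Call:
arm_command([
  {"gripper": 0.5, "x": 0.01, "y": 0.0019, "z": 0, "rx": 0, "ry": 0, "rz": 0},
  {"gripper": 0.5, "x": 0.018, "y": 0.0035, "z": 0, "rx": 0, "ry": 0, "rz": 0},
  {"gripper": 0.5, "x": 0.018, "y": 0.0035, "z": 0, "rx": 0, "ry": 0, "rz": 0},
])

```text
t: 7.45
ee_pos: [0.5394, -0.2081, 0.2323]
eef_rot: [-3.141, 0.006, 0.189]
contact_force: [-21.7, -3.3, 15.5]
width: 0.0473
grasp_force: 10.9
```

Call:
arm_command([
  {"gripper": 0.5, "x": -0.08, "y": -0.0154, "z": 0, "rx": 0, "ry": 0, "rz": 0},
  {"gripper": 0.5, "x": -0.2, "y": -0.0385, "z": 0, "rx": 0, "ry": 0, "rz": 0},
  {"gripper": 0.5, "x": -0.34, "y": -0.065, "z": 0, "rx": 0, "ry": 0, "rz": 0},
  {"gripper": 0.5, "x": -0.45, "y": -0.088, "z": 0, "rx": 0, "ry": 0, "rz": 0},
  {"gripper": 0.5, "x": -0.45, "y": -0.088, "z": 0, "rx": 0, "ry": 0, "rz": 0},
  {"gripper": 0.5, "x": -0.45, "y": -0.088, "z": 0, "rx": 0, "ry": 0, "rz": 0},
])

```text
t: 7.95
ee_pos: [0.4508, -0.2255, 0.233]
eef_rot: [3.141, -0.0, 0.188]
contact_force: [1.0, -0.2, -0.2]
width: 0.0475
grasp_force: 0.0
```

Call:
arm_command([
  {"gripper": 0.5, "x": 0, "y": 0, "z": 0.2, "rx": 0, "ry": 0, "rz": 0},
  {"gripper": 0.5, "x": 0, "y": 0, "z": 0.4, "rx": 0, "ry": 0, "rz": 0},
  {"gripper": 0.5, "x": 0, "y": 0, "z": 0.6, "rx": 0, "ry": 0, "rz": 0},
  {"gripper": 0.5, "x": 0, "y": 0, "z": 0.8, "rx": 0, "ry": 0, "rz": 0},
  {"gripper": 0.5, "x": 0, "y": 0, "z": 1, "rx": 0, "ry": 0, "rz": 0},
  {"gripper": 0.5, "x": 0, "y": 0, "z": 1, "rx": 0, "ry": 0, "rz": 0},
])

```text
t: 8.45
ee_pos: [0.4531, -0.2247, 0.4403]
eef_rot: [3.135, -0.009, 0.191]
contact_force: [-0.1, -0.0, 0.1]
width: 0.0467
grasp_force: 0.0
```

Call:
arm_command([
  {"gripper": 0.5, "x": 0, "y": 0.1, "z": 0.2, "rx": 0, "ry": 0, "rz": 0},
  {"gripper": 0.5, "x": 0, "y": 0.2, "z": 0.35, "rx": 0, "ry": 0, "rz": 0},
  {"gripper": 0.5, "x": 0, "y": 0.3, "z": 0.35, "rx": 0, "ry": 0, "rz": 0},
  {"gripper": 0.5, "x": 0, "y": 0.4, "z": 0.35, "rx": 0, "ry": 0, "rz": 0},
  {"gripper": 0.5, "x": 0, "y": 0.4, "z": 0.35, "rx": 0, "ry": 0, "rz": 0},
])

```text
t: 8.87
ee_pos: [0.4521, -0.141, 0.5037]
eef_rot: [3.141, -0.002, 0.195]
contact_force: [0.7, 0.4, 1.3]
width: 0.0468
grasp_force: 0.0
```

Call:
arm_command([
  {"gripper": 0.5, "x": 0.18, "y": 0.03, "z": 0, "rx": 0, "ry": 0, "rz": 0},
  {"gripper": 0.5, "x": 0.36, "y": 0.06, "z": 0, "rx": 0, "ry": 0, "rz": 0},
  {"gripper": 0.5, "x": 0.54, "y": 0.09, "z": 0, "rx": 0, "ry": 0, "rz": 0},
  {"gripper": 0.5, "x": 0.72, "y": 0.12, "z": 0, "rx": 0, "ry": 0, "rz": 0},
  {"gripper": 0.5, "x": 0.9, "y": 0.155, "z": 0, "rx": 0, "ry": 0, "rz": 0},
  {"gripper": 0.5, "x": 0.9, "y": 0.155, "z": -0.1, "rx": 0, "ry": 0, "rz": 0},
  {"gripper": 0.5, "x": 0.9, "y": 0.155, "z": -0.15, "rx": 0, "ry": 0, "rz": 0},
  {"gripper": 0.5, "x": 0.9, "y": 0.155, "z": -0.15, "rx": 0, "ry": 0, "rz": 0},
])

```text
t: 9.53
ee_pos: [0.6311, -0.114, 0.4697]
eef_rot: [-3.14, 0.004, 0.19]
contact_force: [-0.5, -0.3, -0.9]
width: 0.0467
grasp_force: 0.0
```

Run:
```python
from h import *
im=cam("side"); c=im["frame"][80:290,225:425,::-1]
cv2.imwrite("pics/s4.png",cv2.resize(c,None,fx=2.8,fy=2.8,interpolation=cv2.INTER_CUBIC))
```

```text
(no output)
```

View pics/s4.png

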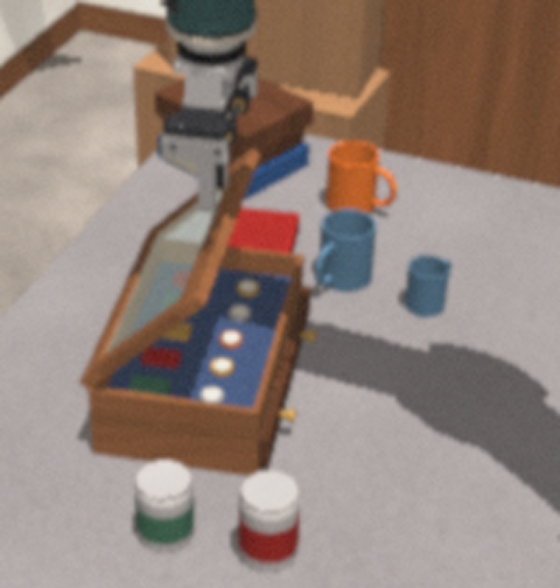

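Both drawers are shut (knobs at (307,335) and (287,414)). The fingertips at (207,208) sit just above the lid rail, so I'll ease down to it.

Call:
arm_command([
  {"gripper": 0.5, "x": 0, "y": 0, "z": -0.03, "rx": 0, "ry": 0, "rz": 0},
  {"gripper": 0.5, "x": 0, "y": 0, "z": -0.06, "rx": 0, "ry": 0, "rz": 0},
  {"gripper": 0.5, "x": 0, "y": 0, "z": -0.09, "rx": 0, "ry": 0, "rz": 0},
  {"gripper": 0.5, "x": 0, "y": 0, "z": -0.11, "rx": 0, "ry": 0, "rz": 0},
  {"gripper": 0.5, "x": 0, "y": 0, "z": -0.13, "rx": 0, "ry": 0, "rz": 0},
  {"gripper": 0.5, "x": 0, "y": 0, "z": -0.15, "rx": 0, "ry": 0, "rz": 0},
])

```text
t: 10.08
ee_pos: [0.6311, -0.114, 0.4425]
eef_rot: [3.141, -0.0, 0.189]
contact_force: [0.4, 0.3, 3.1]
width: 0.0473
grasp_force: 1.1
```

Call:
arm_command([
  {"gripper": 0.5, "x": -0.021, "y": -0.004, "z": -0.022, "rx": 0, "ry": 0, "rz": 0},
  {"gripper": 0.5, "x": -0.042, "y": -0.008, "z": -0.044, "rx": 0, "ry": 0, "rz": 0},
  {"gripper": 0.5, "x": -0.063, "y": -0.012, "z": -0.065, "rx": 0, "ry": 0, "rz": 0},
  {"gripper": 0.5, "x": -0.084, "y": -0.016, "z": -0.087, "rx": 0, "ry": 0, "rz": 0},
  {"gripper": 0.5, "x": -0.105, "y": -0.02, "z": -0.109, "rx": 0, "ry": 0, "rz": 0},
  {"gripper": 0.5, "x": -0.126, "y": -0.024, "z": -0.13, "rx": 0, "ry": 0, "rz": 0},
])

```text
t: 10.58
ee_pos: [0.6055, -0.1189, 0.4162]
eef_rot: [-3.142, -0.0, 0.19]
contact_force: [1.6, -0.1, 1.3]
width: 0.0473
grasp_force: 0.8
```

Call:
arm_command([
  {"gripper": 0.5, "x": -0.016, "y": -0.003, "z": -0.025, "rx": 0, "ry": 0, "rz": 0},
  {"gripper": 0.5, "x": -0.032, "y": -0.006, "z": -0.05, "rx": 0, "ry": 0, "rz": 0},
  {"gripper": 0.5, "x": -0.048, "y": -0.009, "z": -0.075, "rx": 0, "ry": 0, "rz": 0},
  {"gripper": 0.5, "x": -0.064, "y": -0.012, "z": -0.101, "rx": 0, "ry": 0, "rz": 0},
  {"gripper": 0.5, "x": -0.08, "y": -0.0155, "z": -0.127, "rx": 0, "ry": 0, "rz": 0},
  {"gripper": 0.5, "x": -0.097, "y": -0.019, "z": -0.153, "rx": 0, "ry": 0, "rz": 0},
])

```text
t: 11.08
ee_pos: [0.5863, -0.1226, 0.3855]
eef_rot: [-3.141, -0.0, 0.19]
contact_force: [1.5, -1.2, 1.2]
width: 0.0473
grasp_force: 0.7
```

Call:
arm_command([
  {"gripper": 0.5, "x": -0.011, "y": -0.002, "z": -0.028, "rx": 0, "ry": 0, "rz": 0},
  {"gripper": 0.5, "x": -0.022, "y": -0.004, "z": -0.056, "rx": 0, "ry": 0, "rz": 0},
  {"gripper": 0.5, "x": -0.033, "y": -0.006, "z": -0.085, "rx": 0, "ry": 0, "rz": 0},
  {"gripper": 0.5, "x": -0.044, "y": -0.0085, "z": -0.113, "rx": 0, "ry": 0, "rz": 0},
  {"gripper": 0.5, "x": -0.055, "y": -0.0105, "z": -0.142, "rx": 0, "ry": 0, "rz": 0},
  {"gripper": 0.5, "x": -0.066, "y": -0.013, "z": -0.17, "rx": 0, "ry": 0, "rz": 0},
])

```text
t: 11.58
ee_pos: [0.5733, -0.1251, 0.3514]
eef_rot: [-3.141, -0.0, 0.19]
contact_force: [1.0, 0.7, 1.2]
width: 0.047
grasp_force: 0.7
```

Call:
arm_command([
  {"gripper": 0.5, "x": -0.006, "y": -0.001, "z": -0.02, "rx": 0, "ry": 0, "rz": 0},
  {"gripper": 0.5, "x": -0.01, "y": -0.002, "z": -0.04, "rx": 0, "ry": 0, "rz": 0},
  {"gripper": 0.5, "x": -0.014, "y": -0.003, "z": -0.06, "rx": 0, "ry": 0, "rz": 0},
  {"gripper": 0.5, "x": -0.018, "y": -0.0035, "z": -0.08, "rx": 0, "ry": 0, "rz": 0},
  {"gripper": 0.5, "x": -0.022, "y": -0.004, "z": -0.1, "rx": 0, "ry": 0, "rz": 0},
  {"gripper": 0.5, "x": -0.025, "y": -0.005, "z": -0.115, "rx": 0, "ry": 0, "rz": 0},
  {"gripper": 0.5, "x": -0.028, "y": -0.005, "z": -0.13, "rx": 0, "ry": 0, "rz": 0},
])

```text
t: 12.17
ee_pos: [0.5678, -0.1262, 0.3257]
eef_rot: [-3.142, -0.0, 0.19]
contact_force: [0.4, -0.6, 1.0]
width: 0.0469
grasp_force: 0.6
```

Call:
arm_command([
  {"gripper": 0.5, "x": -0.001, "y": 0, "z": -0.01, "rx": 0, "ry": 0, "rz": 0},
  {"gripper": 0.5, "x": -0.002, "y": 0, "z": -0.02, "rx": 0, "ry": 0, "rz": 0},
  {"gripper": 0.5, "x": -0.003, "y": 0, "z": -0.03, "rx": 0, "ry": 0, "rz": 0},
  {"gripper": 0.5, "x": -0.004, "y": 0, "z": -0.038, "rx": 0, "ry": 0, "rz": 0},
  {"gripper": 0.5, "x": -0.005, "y": 0, "z": -0.046, "rx": 0, "ry": 0, "rz": 0},
  {"gripper": 0.5, "x": -0.005, "y": 0, "z": -0.054, "rx": 0, "ry": 0, "rz": 0},
])

```text
t: 12.67
ee_pos: [0.5668, -0.1262, 0.3151]
eef_rot: [-3.142, 0.0, 0.19]
contact_force: [-0.2, -0.8, 0.1]
width: 0.0471
grasp_force: 0.7
```

Call:
arm_command([
  {"gripper": 0.5, "x": 0, "y": 0, "z": -0.006, "rx": 0, "ry": 0, "rz": 0},
  {"gripper": 0.5, "x": 0, "y": 0, "z": -0.012, "rx": 0, "ry": 0, "rz": 0},
  {"gripper": 0.5, "x": 0, "y": 0, "z": -0.012, "rx": 0, "ry": 0, "rz": 0},
])

```text
t: 12.92
ee_pos: [0.5668, -0.1261, 0.3134]
eef_rot: [3.141, 0.0, 0.19]
contact_force: [-5.9, 0.2, 12.3]
width: 0.0471
grasp_force: 5.9
```

Call:
arm_command([
  {"gripper": 0.5, "x": 0, "y": 0, "z": 0.05, "rx": 0, "ry": 0, "rz": 0},
  {"gripper": 0.5, "x": 0, "y": 0, "z": 0.2, "rx": 0, "ry": 0, "rz": 0},
  {"gripper": 0.5, "x": 0, "y": 0, "z": 0.4, "rx": 0, "ry": 0, "rz": 0},
  {"gripper": 0.5, "x": 0, "y": 0, "z": 0.6, "rx": 0, "ry": 0, "rz": 0},
  {"gripper": 0.5, "x": 0, "y": 0, "z": 0.8, "rx": 0, "ry": 0, "rz": 0},
  {"gripper": 0.5, "x": -0.2, "y": 0, "z": 1, "rx": 0, "ry": 0, "rz": 0},
  {"gripper": 0.5, "x": -0.4, "y": 0, "z": 1, "rx": 0, "ry": 0, "rz": 0},
  {"gripper": 0.5, "x": -0.4, "y": 0, "z": 1, "rx": 0, "ry": 0, "rz": 0},
])

```text
t: 13.58
ee_pos: [0.4835, -0.1257, 0.5157]
eef_rot: [3.139, -0.002, 0.189]
contact_force: [-1.0, -1.2, 0.3]
width: 0.047
grasp_force: 0.0
```

Run:
```python
from h import *
im=cam("side"); c=im["frame"][80:290,225:425,::-1]
cv2.imwrite("pics/s5.png",cv2.resize(c,None,fx=2.8,fy=2.8,interpolation=cv2.INTER_CUBIC))
O=np.array([.6417,-.108,0]);a=.19;ex=np.array([np.cos(a),np.sin(a),0]);ey=np.array([-ex[1],ex[0],0])
q=(world(im)-O).reshape(-1,3);q=np.c_[q@ex,q@ey,q[:,2]]
for x in(-.085,-.04,0,.04,.09):
    m=q[(abs(q[:,0]-x)<.006)&(abs(q[:,1])<.13)&(q[:,2]>.03)&(q[:,2]<.2)];print(x,np.median(m[:,2]).round(4))
for y0 in(.079,-.079):
    k=q[(abs(abs(q[:,1]-y0)-.04)<.025)&(q[:,2]>.015)&(q[:,2]<.05)&(q[:,0]<-.09)&(q[:,0]>-.2)];print(y0,len(k),np.percentile(k[:,0],[5,50]).round(3))
```

```text
-0.085 0.1116
-0.04 0.1074
0 0.1073
0.04 0.1075
0.09 0.1123
0.079 42 [-0.116 -0.114]
-0.079 35 [-0.114 -0.113]
```

View pics/s5.png

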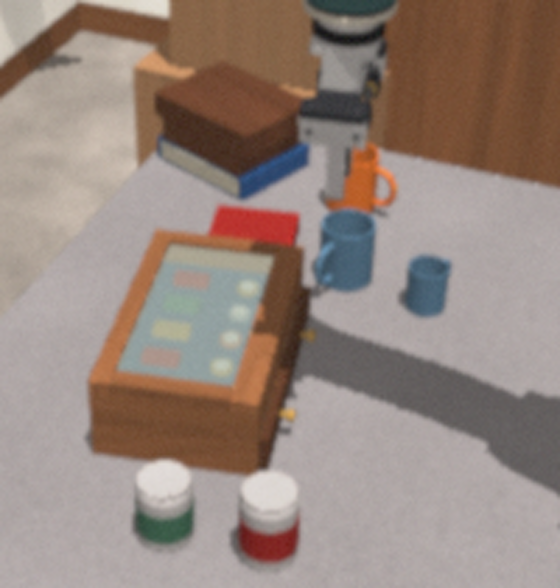

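The lid lies flat: depth reads 0.112 at both the front rail and the hinge end. Both drawer fronts are home at case x of about -0.113, and the tins, mug and book haven't moved. Handing in.

```bash
python3 -c "
from station import job
print(job.job_done())"
```

```text
the job is handed in; nothing more can be done
None
```

The showcase is closed: both drawers are pushed fully home and the lid was eased down flat. The tins, mug and book are where they stood, and the job was handed in at about 14 s of the 59 s allowed.

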